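# Free the fraction collector's rack and hold the drive roller off it

### The job

Get the fraction collector on the bench ready for a rack change: first swing its dispenser arm off the tubes, out beside the machine until it meets its stop. Then take the knob on top of the spring-loaded drive roller and draw the roller straight away from the round tube rack until the outer edge of its slide is level with the line on the base, and keep holding it there: a colleague will lift the rack out while you hold, so finish with the knob still in your grip. Leave the arm swung out, do not turn the tube rack, and leave the bottle, tip box and beaker where they stand.

Things in the scene. Friction and masses are not known exactly. Their poses are not given: they have to be found in the camera images.
- collector: White bench-top fraction collector, fixed, at another place and yaw each time. Origin: on the axis of its round tube rack, at bench height. x points away from its low keypad console (which is towards the robot), y left, z up. The housing spans x -198 to +150, y -190 to +165 mm; its flat top is 70 mm above the bench.
- rack_axis (a point): Centre of the white top disc (218 mm in diameter) of the round tube rack, 122 mm above the bench. Below it a 230 mm tray reaches up to 114 mm. Three rings of 12 mm glass tubes stand in it, tops 155 mm above the bench, the outermost reaching 104 mm from the axis; a black lifting knob in the middle reaches 164 mm.
- rack_rim (a point): A point on the edge of the rack's top disc, 109 mm from its axis, 122 mm above the bench, at another bearing each time. It travels if the rack is turned; the rack turns easily (about 1 N at the rim).
- dispenser_arm (a joint): Angle of the dispenser arm about its upright post (rad). It grows as the arm swings outward, clockwise seen from above, away from the tubes to the collector's left side. 0 to about 0.3: drop head over the tubes; 1.3: the stop, head out beside the housing. It stays where it is left (friction: about 1 N at the head moves it).
- post_axis (a point): Axis of the arm's upright post at the collector's far left corner (collector x +100, y +135 mm), 197 mm above the bench. x: along the arm from post to drop head, turning with the arm; z up; an outward swing moves the head towards this frame's -y. Hub 34 mm in diameter; the post's top is 240 mm above the bench.
- drop_head (a point): Centre of the drop head, a grey block hanging at the arm's end, 150 mm from the post's axis; axes as post_axis. 30 mm along the arm (x), 34 mm across (y), 172 to 222 mm above the bench; a small cap on it reaches 228 mm, a thin nozzle below it reaches down to 161 mm. The bar from post to head is 16 mm wide, 200 to 212 mm above the bench.
- drive_slide (a joint): How far the drive roller's slide has been drawn out from the rack (m): 0 roller on the rack tray, 0.022 outer edge of the slide level with the line, 0.034 hard end. A spring pulls it back: 3 N at 0, about 8 N at the line.
- roller_knob (a point): Middle of the knurled aluminium knob on top of the drive roller: an upright cylinder 22 mm in diameter, 122 to 170 mm above the bench; this point is on its axis at 148 mm. At home it stands at collector x 0, y -125 mm, and is drawn out along the collector's -y. Pinch it from above, fingers to either side along the collector's x; it is 10 mm from the tubes.
- slide_edge (a point): Middle of the outer edge of the dark steel slide under the roller (80 mm above the bench); moves with it. 18 mm outward of the knob's axis.
- mark_line (a point): Middle of the dark line engraved across the slide's rails and the housing top, 165 mm to the right (collector -y) of the rack's axis, 77 mm above the bench. It is fixed to the collector.
- buffer_bottle: Bystander: closed glass bottle with a cap, 72 mm in diameter, 150 mm tall, standing right and beyond the roller. Origin: centre of its underside.
- tip_box: Bystander: closed pipette tip box, 117 x 82 mm and 68 mm tall, to the right of the keypad. Origin: centre of its underside.
- beaker: Bystander: open glass beaker, 70 mm in diameter, 85 mm tall, on the left behind the parked arm. Origin: centre of its underside.

How it is judged:
By the outcome, as a careful person would: the job done as asked, in the order asked, and still so for the second after the job is handed in, while the arm keeps its last pose, push and grip.
It also fails if it takes over 46 s, if anything falls off the work surface, if the arm or the gripper's body presses on something with over 40 N, if the wrist force passes 120 N, or if a joint passes its speed limit or range.

### The arm

A 6-joint arm with a two-finger parallel gripper is mounted at the origin on the work surface. World frame = base frame: x ahead of the robot, y to its left, z up, the work surface at z = 0. Lengths are in mm, angles in rad, forces in N, time in s.
With the tool pointing down it reaches from about 275 to 750 mm from the base axis. Payload 10.2 kg.
Tool frame: the origin (TCP) lies at the very end of the fingers, on their centre line; the grasp point (between the pads) lies 19 mm behind it; z points along the fingers, x is the direction in which the jaws open and shut, and the axes are right-handed (so a half turn about z gives the same grasp; the last joint's range is limited). The gripper opens to 85 mm and grips with 20 to 120 N. Pads are 22 mm wide; open, the fingers measure 114 mm over their backs; the gripper's body (76 mm by 85 mm) begins 54 mm behind the grasp point. The pads swing forward as they close: fully open they stand 13 mm farther back than shut.
Start: joints at [-1.374, 0.313, 1.498, -0, 1.331, -0.223], TCP at [213.967, -479.426, 231.294] pointing down, gripper open.
Joint ranges: [-2.94, 2.94], [-0.97, 2.17], [0.19, 2.56], [-1.23, 4.37], [0.02, 3.11], [-2.88, 2.88]. Speed limits (rad/s): [2.39, 2.39, 3.01, 3.14, 3.14, 3.14].

### API

Orientations are given as a unit quaternion [w, x, y, z].
In Python, from rig import telemetry, capture, camera_model, finish_job gives the robot as it stands.
- The arm moves only by the shell command python3 -m inch 'ROWS' [FORCE]. ROWS is JSON, a list of rows, each a list of 5 numbers: the shift along the tool's x, y, z in m, then the turn about the tool's z in rad, then the finger opening in m, from 0 to 0.0854. A call has exactly 5 rows; each row shifts and turns the pose as measured when the row begins, along the tool's axes as they then stand; what a row does not reach is not made up. A row lasts 1/12 s, in which the tool goes at most 41.7 mm and 7.16 degrees, less where a joint would pass 70% of its speed; a pose out of reach is approached as far as the arm can. A call with a gripper value outside its range is refused whole. The fingers move at their own pace and stop on an object; FORCE is the grip in N (left out, the last holds). Time passes only in rows, so rows that do not move let the fingers close, or fill a call up. It gives the time, the measured TCP pose, the force and the opening at its end, in the units of the state.
- telemetry.sense(): the state, without advancing time (a new reading comes with each control period).
- capture(name): name is "scene" or "top" or "wrist"; returns the picture (400x640x3 uint8, blue, green, red); there is no depth.
- camera_model(name): a dict with "mtx" (3x3 intrinsics, pixels), "camera_from_world" (4x4, takes a point from world to camera coordinates). Camera axes: x right, y down, z forward; pixel columns grow to the right and rows downward; lengths in mm; the calibration is good to about 2 mm. A picture is of the moment at which its call begins: read the wrist's pose just before it. camera_model takes no time and is no camera call; for the wrist camera it gives the pose at the moment of the call.
- finish_job(): hands the job in, once; it reports no verdict.
The state is a dict: "time_s": time; "joints": joint angles; "dq": joint speeds; "tau": joint torques, N m; "eef_pos": TCP position; "ee_rot": TCP orientation; "force": force on the tool from outside, world axes, zero at the start; "wrist_torque": the same for the moment, N m; "grip_width": opening from 0.0 (shut) to 1.0 (fully open).
Only numpy, scipy, OpenCV 4.12 (cv2) and the standard library are available. Lean on these libraries where they do the work, as an engineer would, in place of code of your own. Each camera call takes 0.05 s, during which the arm holds its last target. There are 200 camera calls.

## Working session

There is one attempt and no reset: what is moved stays moved. The work goes in short steps, Python scripts to look and compute and a shell command to move; the robot and the scene stay as the last step left them, time stands still between calls to the robot, and variables do not carry over. Pictures are saved under pics/ and viewed, about 8 in all and at most 12, crops included, and the job is handed in when it is done.

```bash
mkdir -p pics; ls; cat > h.py <<'E'
import numpy as np,cv2
from rig import telemetry,capture,camera_model
def st():
    s=telemetry.sense(); print({k:np.round(s[k],3).tolist() for k in("time_s","joints","eef_pos","ee_rot","force","grip_width")}); return s
def proj(m,P):
    P=np.atleast_2d(P); T=np.array(m["camera_from_world"]); c=P@T[:3,:3].T+T[:3,3]; q=c@np.array(m["mtx"]).T; return q[:,:2]/q[:,2:]
def ray(m,u,v,z):
    T=np.array(m["camera_from_world"]); R,t=T[:3,:3],T[:3,3]; o=-R.T@t; d=R.T@np.linalg.solve(np.array(m["mtx"]),[u,v,1.]); return o+d*(z-o[2])/d[2]
E
python3 - <<'E'
from h import *
st()
for n in("scene","top"):
    cv2.imwrite(f"pics/{n}0.png",capture(n)); m=camera_model(n); print(n,np.round(m["mtx"],1).tolist(),np.round(m["camera_from_world"],3).tolist())
E
```

```text
pics
{'time_s': 0.0, 'joints': [-1.374, 0.313, 1.498, -0.0, 1.331, -0.223], 'eef_pos': [213.914, -479.141, 230.732], 'ee_rot': [-0.0, 0.839, -0.544, -0.0], 'force': [-0.237, 0.099, -0.283], 'grip_width': 1.004}
scene [[454.9, 0.0, 317.7], [0.0, 454.9, 201.9], [0.0, 0.0, 1.0]] [[0.698, 0.716, -0.012, -362.388], [0.543, -0.54, -0.644, -215.149], [-0.468, 0.442, -0.765, 1574.017], [0.0, 0.0, 0.0, 1.0]]
top [[365.4, 0.0, 327.0], [0.0, 365.4, 198.4], [0.0, 0.0, 1.0]] [[-0.014, -1.0, 0.012, -6.574], [-0.996, 0.013, -0.087, 550.557], [0.087, -0.013, -0.996, 1025.281], [0.0, 0.0, 0.0, 1.0]]
```

View pics/top0.png

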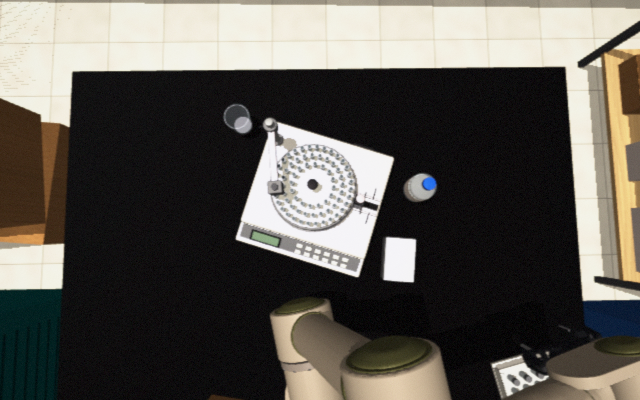

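View pics/scene0.png

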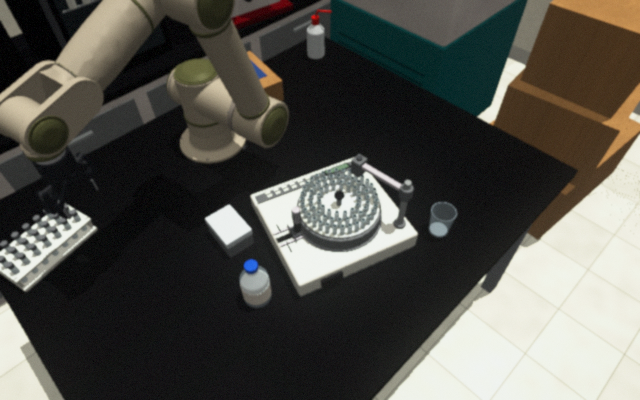

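Top view: rack knob (313,184), housing corners ≈(273,122), (393,156), (358,276), (236,239); post (270,124), drop head (275,187), roller knob ≈(360,201). The scene view agrees: arm over the tubes, bottle, box and beaker all clear of it.

```bash
cat > fit.py <<'E'
from h import *
from scipy.optimize import least_squares
m=camera_model("top")
L=np.array([[150,-190,70],[-198,-190,70],[-198,165,70],[0,0,164],[100,135,240.]])
px=np.array([[393,156],[358,276],[236,239],[313,184],[269.5,124]])
def W(p,L):
    L=np.atleast_2d(np.asarray(L,float)); c,s=np.cos(p[2]),np.sin(p[2]); return np.c_[p[0]+c*L[:,0]-s*L[:,1],p[1]+s*L[:,0]+c*L[:,1],L[:,2]]
r=least_squares(lambda p:(proj(m,W(p,L))-px).ravel(),[550,0,-.25],loss="soft_l1",x_scale=[1,1,.01])
p=r.x; print("pose",p.round(3)); print((proj(m,W(p,L))-px).round(1).tolist())
print("knob",W(p,[0,-125,148]).round(1),proj(m,W(p,[0,-125,170])).round(1))
post=W(p,[100,135,240])[0]; hd=ray(m,275,187,228)
d=hd-post; print("post",post.round(1),"head",hd.round(1),np.hypot(*d[:2]),"bearing",np.arctan2(d[1],d[0]))
np.save("p.npy",p)
E
python3 fit.py; python3 - <<'E'
from h import *
i=cv2.imread("pics/top0.png")[100:290,220:450]; cv2.imwrite("pics/topc.png",cv2.resize(i,None,fx=3.4,fy=3.1,interpolation=cv2.INTER_CUBIC)[:600,:800])
E
```

```text
pose [ 5.76185e+02  2.22360e+01 -3.07000e-01]
[[1.9, 0.1], [1.8, 1.9], [-1.8, 0.7], [-0.2, -0.6], [-0.7, -2.6]]
knob [[538.4 -96.9 148. ]] [[361.1 197.6]]
post [712.3 120.7 240. ] head [560.7 108.2 228. ] 152.1181389202104 bearing -3.059149314129826
```

View pics/topc.png

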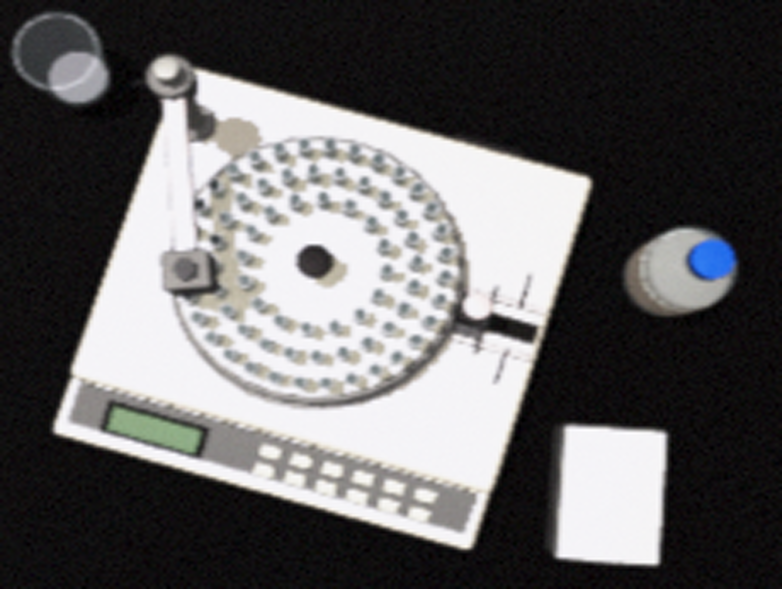

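```bash
sed -i 's/^L=.*/L=np.array([[150,-190,70],[150,165,70],[0,0,164],[100,135,240.],[0,-125,170]])/; s/^px=.*/px=np.array([[394.1,157.4],[278.8,121.9],[312.1,184.5],[269.7,122.6],[360.6,198.4]])/; s/275,187,228/274.4,186.1,228/' fit.py
cat >> fit.py <<'E'
s=telemetry.sense()
for a in (0,.3,.6,.9,1.2,1.3):
    b=np.arctan2(d[1],d[0])-a; print(a,(post[:2]+150*np.array([np.cos(b),np.sin(b)])).round(0))
print("yaw of collector x",p[2], "arm stop bearing est: arm0 from +x?")
print("beaker",ray(m,243,126,0),"bottle cap",ray(m,429,184,150))
E
python3 fit.py
```

```text
pose [ 5.73211e+02  2.25250e+01 -3.13000e-01]
[[0.9, 0.2], [-5.6, -1.4], [0.6, 0.1], [-0.7, -0.2], [0.4, 0.7]]
knob [[534.7 -96.4 148. ]] [[361.  199.1]]
post [709.9 120.2 240. ] head [562.8 109.6 228. ] 147.49218365335486 bearing -3.0696311291373704
0 [560. 109.]
0.3 [564. 154.]
0.6 [580. 196.]
0.9 [608. 231.]
1.2 [646. 256.]
1.3 [659. 261.]
yaw of collector x -0.3128282051534863 arm stop bearing est: arm0 from +x?
beaker [772.34710247 232.55899524   0.        ] bottle cap [ 572.61909225 -272.54977692  150.        ]
```

```bash
python3 -m inch '[[0,0,-0.02,-0.12,0],[0,0,-0.02,-0.12,0],[0,0,0,-0.12,0],[0,0,0,-0.12,0],[0,0,0,-0.12,0]]' 30
cat > goal.py <<'E'
import sys
from h import *
from scipy.spatial.transform import Rotation as Ro
s=telemetry.sense(); w,x,y,z=s["ee_rot"]; R=Ro.from_quat([x,y,z,w]).as_matrix()
print("t",round(s["time_s"],2),"pos",np.round(s["eef_pos"],1),"F",np.round(s["force"],1),"yaw",round(np.arctan2(R[1,0],R[0,0]),3),"grip",round(s["grip_width"],3))
for a in sys.argv[1:]:
    g=np.array(eval(a),float); print(a,"tool shift mm",(R.T@(g-s["eef_pos"])).round(1))
E
python3 goal.py 562,55,260
```

```text
time_s: 0.52
eef_pos: [213.8, -478.4, 270.7]
ee_rot: [-0.003, 0.965, -0.262, -0.001]
force: [0.2, -0.3, 0.1]
grip_width: 0.299
t 0.52 pos [ 213.8 -478.4  270.7] F [ 0.2 -0.3  0.1] yaw -0.531 grip 0.299
562,55,260 tool shift mm [  30.5 -636.2   13.5]
```

```bash
python3 -m inch '[[0,0,0,-0.11,0],[0,0,0,-0.11,0],[0.01,-0.037,0,0,0],[0.01,-0.037,0,0,0],[0.01,-0.037,0,0,0]]' && python3 -m inch '[[0.01,-0.037,0,0,0],[0.01,-0.037,0,0,0],[0.01,-0.037,0,0,0],[0.01,-0.037,0,0,0],[0.01,-0.037,0,0,0]]' && python3 -m inch '[[0.01,-0.037,0,0,0],[0.01,-0.037,0,0,0],[0.01,-0.037,0,0,0],[0.01,-0.037,0,0,0],[0.01,-0.037,0,0,0]]'
python3 goal.py 562,55,260
```

```text
time_s: 0.93
eef_pos: [272.8, -381.8, 268.4]
ee_rot: [-0.005, 0.989, -0.149, -0.002]
force: [0.6, -0.1, 0.0]
grip_width: 0.004
time_s: 1.35
eef_pos: [377.3, -210.9, 268.5]
ee_rot: [-0.006, 0.989, -0.15, -0.003]
force: [1.0, -1.0, 0.4]
grip_width: 0.0
time_s: 1.77
eef_pos: [482.6, -39.1, 269.6]
ee_rot: [-0.006, 0.989, -0.15, -0.004]
force: [0.0, -0.6, 0.7]
grip_width: 0.005
t 1.77 pos [482.6 -39.1 269.6] F [ 0.  -0.6  0.7] yaw -0.302 grip 0.005
562,55,260 tool shift mm [  47.9 -113.3   10.4]
```

```bash
python3 -m inch '[[0.014,-0.032,0.003,0,0],[0.014,-0.032,0.003,0,0],[0.014,-0.032,0.003,0,0],[0.006,-0.017,0,0,0],[0,0,0,0,0]]'
python3 goal.py 562,55,180
python3 - <<'E'
from h import *
m=camera_model("wrist"); cv2.imwrite("pics/w1.png",capture("wrist"))
p=np.load("p.npy")
print(proj(m,[[562,109,228],[710,120,240],[534.7,-96.4,170]]).round(0).tolist())
E
```

```text
time_s: 2.18
eef_pos: [566.0, 67.2, 258.8]
ee_rot: [-0.006, 0.989, -0.147, -0.005]
force: [0.1, 0.6, -0.5]
grip_width: -0.0
t 2.18 pos [566.   67.2 258.8] F [ 0.1  0.6 -0.5] yaw -0.294 grip -0.0
562,55,180 tool shift mm [ 0.6 13.7 78.7]
[[287.0, 169.0], [572.0, 64.0], [336.0, 373.0]]
```

View pics/w1.png

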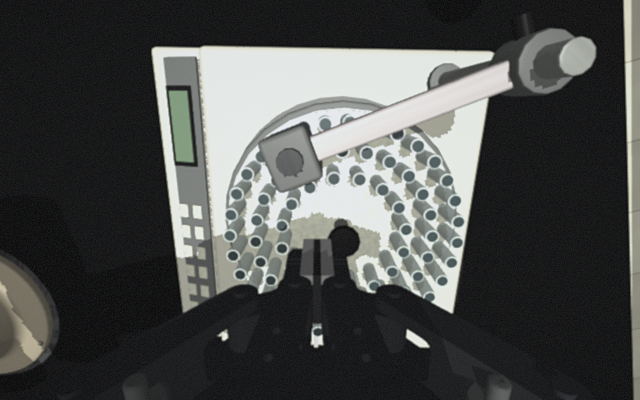

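Wrist view: drop head cap at (290,161), post top (577,54), within a few mm of prediction; fingers stand clear on the inner side. Descending.

```bash
python3 -c "
from h import *
m=camera_model('wrist');print('head',ray(m,290,161,228),'post',ray(m,577,54,240))"
python3 -m inch '[[0,0.01,0.01,0,0],[0,0.002,0.025,0,0],[0,0,0.025,0,0],[0,0,0.015,0,0],[0,0,0.003,0,0]]'; python3 goal.py 564,80,181
```

```text
head [564.1281341  111.82532504 228.        ] post [711.65720919 122.67558172 240.        ]
time_s: 2.65
eef_pos: [559.3, 51.6, 178.8]
ee_rot: [-0.005, 0.989, -0.148, -0.004]
force: [-0.3, -0.4, -0.3]
grip_width: 0.0
t 2.65 pos [559.3  51.6 178.8] F [-0.3 -0.4 -0.3] yaw -0.297 grip 0.0
564,80,181 tool shift mm [ -3.8 -28.6  -1.9]
```

```bash
python3 -m inch '[[-0.001,-0.012,0,0,0],[-0.003,-0.015,-0.001,0,0],[-0.005,-0.016,0,0,0],[-0.006,-0.018,0,0,0],[-0.005,-0.018,0,0,0]]'; python3 goal.py 571,165,179;python3 -m inch '[[-0.003,-0.018,0,0,0],[-0.002,-0.018,0,0,0],[0,-0.018,0,0,0],[0.002,-0.018,0,0,0],[0.003,-0.018,0,0,0]]';  python3 goal.py 586,199,180 609,227,180
```

```text
time_s: 3.07
eef_pos: [564.1, 131.7, 184.5]
ee_rot: [-0.004, 0.988, -0.152, -0.003]
force: [0.8, -2.3, -0.1]
grip_width: 0.003
t 3.07 pos [564.1 131.7 184.5] F [ 0.8 -2.3 -0.1] yaw -0.306 grip 0.003
571,165,179 tool shift mm [ -3.4 -33.8   5.8]
time_s: 3.48
eef_pos: [591.8, 222.6, 192.7]
ee_rot: [-0.004, 0.988, -0.153, 0.001]
force: [-0.5, -1.8, 0.3]
grip_width: -0.001
t 3.48 pos [591.8 222.6 192.7] F [-0.5 -1.8  0.3] yaw -0.307 grip -0.001
586,199,180 tool shift mm [ 1.6 24.3 12.5]
609,227,180 tool shift mm [15.1 -9.3 12.7]
```

```bash
python3 -m inch '[[0.006,-0.006,0.005,0,0],[0.006,-0.007,0.005,0,0],[0.007,-0.007,0.003,0,0],[0.007,-0.007,0.001,0,0],[0.007,-0.006,0.001,0,0]]'; python3 goal.py 632,246,180
```

```text
time_s: 3.9
eef_pos: [604.7, 232.5, 188.8]
ee_rot: [0.027, 0.987, -0.153, -0.039]
force: [-63.7, -27.5, 19.5]
grip_width: 0.001
t 3.9 pos [604.7 232.5 188.8] F [-63.7 -27.5  19.5] yaw -0.311 grip 0.001
632,246,180 tool shift mm [ 22.4 -21.6   5.9]
```

```bash
python3 -m inch '[[-0.006,0.006,0,0,0],[-0.012,0.012,0,0,0],[-0.012,0.012,0,0,0],[-0.012,0.012,-0.01,0,0],[0,0,-0.015,0,0]]'; python3 goal.py 
python3 - <<'E'
from h import *
i=capture("top"); cv2.imwrite("pics/top1.png",cv2.resize(i[90:290,200:450],None,fx=3,fy=3,interpolation=cv2.INTER_CUBIC))
E
```

```text
time_s: 4.32
eef_pos: [548.3, 205.6, 224.1]
ee_rot: [0.03, 0.987, -0.154, -0.044]
force: [0.1, 0.1, 0.2]
grip_width: -0.002
t 4.32 pos [548.3 205.6 224.1] F [0.1 0.1 0.2] yaw -0.313 grip -0.002
```

View pics/top1.png

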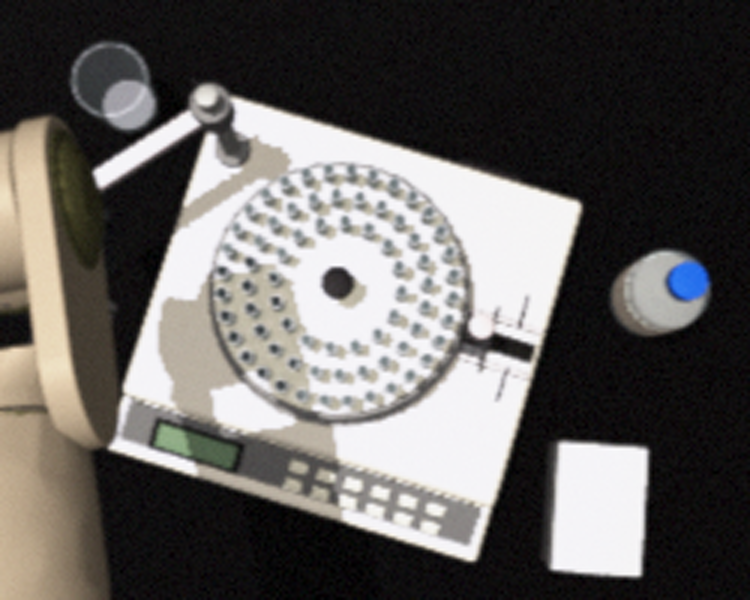

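```bash
cat >> goal.py <<'E'
print("R",R.round(3).tolist())
E
python3 goal.py 535,-96,260
python3 - <<'E'
from h import *
m=camera_model("top"); u=lambda x,y:(200+x/3,90+y/3)
print("post",ray(m,*u(209,100),240),"knob",ray(m,*u(482,325),170))
E
```

```text
t 4.37 pos [550.4 206.3 227.8] F [0.5 0.4 3.7] yaw -0.313 grip 0.001
535,-96,260 tool shift mm [ 75.8 294.3 -17.3]
R [[0.949, -0.302, -0.089], [-0.307, -0.951, -0.044], [-0.071, 0.069, -0.995]]
post [707.76011629 118.66546134 240.        ] knob [536.67366833 -95.70921737 170.        ]
```

```bash
python3 -m inch '[[0.007,0.027,-0.003,0,0.0854],[0.008,0.031,-0.002,0,0.0854],[0.008,0.031,-0.002,0,0.0854],[0.008,0.031,-0.001,0,0.0854],[0.008,0.031,0,0,0.0854]]' && python3 -m inch '[[0.008,0.03,0,0,0.0854],[0.008,0.03,0,0,0.0854],[0.008,0.03,0,0,0.0854],[0.004,0.015,0,0,0.0854],[0,0,0,0,0.0854]]'; python3 goal.py 534,-97,225
```

```text
time_s: 4.78
eef_pos: [543.8, 52.8, 249.2]
ee_rot: [0.027, 0.988, -0.15, -0.035]
force: [0.3, 0.2, -0.7]
grip_width: 0.705
time_s: 5.2
eef_pos: [540.5, -64.9, 259.1]
ee_rot: [0.028, 0.987, -0.153, -0.03]
force: [0.3, 0.3, -0.0]
grip_width: 0.996
t 5.2 pos [540.5 -64.9 259.1] F [ 0.3  0.3 -0. ] yaw -0.309 grip 0.996
534,-97,225 tool shift mm [ 5.3 30.3 35.9]
R [[0.951, -0.301, -0.068], [-0.304, -0.952, -0.046], [-0.051, 0.065, -0.997]]
```

```bash
python3 -m inch '[[0.003,0.012,0.012,0,0.0854],[0.002,0.012,0.012,0,0.0854],[0,0.006,0.008,0,0.0854],[0,0,0,0,0.0854],[0,0,0,0,0.0854]]'
python3 goal.py 534,-97,225
python3 - <<'E'
from h import *
m=camera_model("wrist"); cv2.imwrite("pics/w2.png",capture("wrist"))
print(proj(m,[[535.7,-96,170],[710,121,240],[573,22,164]]).round(0).tolist())
np.savez("w2.npz",T=m["camera_from_world"],K=m["mtx"])
E
```

```text
time_s: 5.62
eef_pos: [536.0, -95.2, 230.7]
ee_rot: [0.028, 0.987, -0.153, -0.027]
force: [0.1, -0.3, -0.6]
grip_width: 1.001
t 5.62 pos [536.  -95.2 230.7] F [ 0.1 -0.3 -0.6] yaw -0.31 grip 1.001
534,-97,225 tool shift mm [-1.1  2.   5.9]
R [[0.951, -0.302, -0.062], [-0.305, -0.951, -0.047], [-0.045, 0.063, -0.997]]
[[319.0, 211.0], [887.0, -1006.0], [319.0, 6.0]]
```

View pics/w2.png

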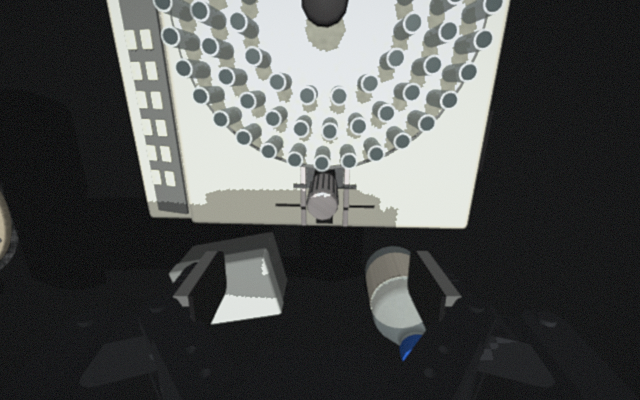

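Knob top at (323,207), predicted (319,211): about 1–2 mm off; fingers straddle it clear of tubes. Descend.

```bash
python3 - <<'E'
from h import *
z=np.load("w2.npz"); m={"camera_from_world":z["T"],"mtx":z["K"]}
k=ray(m,323,207,170); print(k); tz=np.array([-.062,-.047,-.997]); g=np.array([k[0],k[1],151])+19*tz; print("tcp",g)
E
python3 -m inch '[[-0.002,0.004,0.02,0,0.0854],[-0.002,0.004,0.025,0,0.0854],[-0.001,0.003,0.02,0,0.0854],[0,0,0.01,0,0.0854],[0,0,0,0,0.0854]]'; python3 goal.py 535,-98,132
```

```text
[539.06916833 -94.06190246 170.        ]
tcp [537.89116833 -94.95490246 132.057     ]
time_s: 6.08
eef_pos: [526.0, -104.0, 158.3]
ee_rot: [0.028, 0.988, -0.151, -0.023]
force: [-0.1, 0.8, -0.3]
grip_width: 1.0
t 6.08 pos [ 526.  -104.   158.3] F [-0.1  0.8 -0.3] yaw -0.304 grip 1.0
535,-98,132 tool shift mm [  7.7 -10.   25.4]
R [[0.953, -0.297, -0.053], [-0.3, -0.953, -0.049], [-0.036, 0.063, -0.997]]
```

```bash
python3 -m inch '[[0.003,-0.004,0.005,0,0.0854],[0.003,-0.004,0.008,0,0.0854],[0.001,-0.003,0.008,0,0.0854],[0,0,0.003,0,0.0854],[0,0,0,0,0.0854]]'; python3 goal.py 536,-96,132
```

```text
time_s: 6.5
eef_pos: [537.9, -94.2, 134.2]
ee_rot: [0.029, 0.988, -0.15, -0.02]
force: [0.8, 0.6, 0.5]
grip_width: 1.002
t 6.5 pos [537.9 -94.2 134.2] F [0.8 0.6 0.5] yaw -0.302 grip 1.002
536,-96,132 tool shift mm [-1.2  2.1  2.4]
R [[0.954, -0.295, -0.048], [-0.297, -0.953, -0.051], [-0.031, 0.063, -0.998]]
```

```bash
python3 -m inch '[[-0.001,0.002,0.002,0,0.03],[0,0,0,0,0.03],[0,0,0,0,0.03],[0,0,0,0,0.03],[0,0,0,0,0.015]]' 40; python3 -m inch '[[0,0,0,0,0.01],[0,0,0,0,0.01],[0,0,0,0,0.01],[0,0,0,0,0.01],[0,0,0,0,0.01]]' 40; python3 goal.py
python3 - <<'E'
from h import *
m=camera_model("wrist"); p=np.load("p.npy"); cv2.imwrite("pics/w3.png",capture("wrist"))
E
```

```text
time_s: 6.92
eef_pos: [536.5, -96.3, 133.1]
ee_rot: [0.029, 0.988, -0.15, -0.019]
force: [0.3, -0.0, -0.3]
grip_width: 0.298
time_s: 7.33
eef_pos: [536.0, -96.2, 133.4]
ee_rot: [0.029, 0.988, -0.15, -0.019]
force: [-2.4, 1.4, -1.3]
grip_width: 0.249
t 7.33 pos [536.  -96.2 133.4] F [-2.4  1.4 -1.3] yaw -0.303 grip 0.249
R [[0.954, -0.296, -0.047], [-0.298, -0.953, -0.051], [-0.029, 0.063, -0.998]]
```

View pics/w3.png

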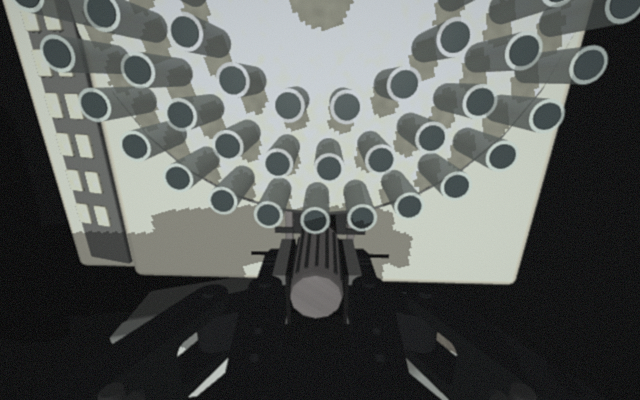

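```bash
cat > out.py <<'E'
from h import *
s=telemetry.sense(); d=np.array(s["eef_pos"])-[536.0,-96.2,133.4]; a=np.array([-.305,-.952,0]); b=np.array([.952,-.305,0]); f=np.array(s["force"])
print("out %.1f side %.1f up %.1f | Fout %.1f Fside %.1f Fz %.1f grip %.3f t %.2f"%(d@a,d@b,d[2],f@a,f@b,f[2],s["grip_width"],s["time_s"]))
E
python3 -m inch '[[0,0.003,0,0,0.01],[0,0.004,0,0,0.01],[0,0.004,0,0,0.01],[0,0.003,0,0,0.01],[0,0.002,0,0,0.01]]'; python3 out.py
```

```text
time_s: 7.8
eef_pos: [531.7, -109.7, 133.4]
ee_rot: [0.026, 0.988, -0.15, -0.019]
force: [0.5, 7.2, -3.0]
grip_width: 0.244
out 14.1 side -0.0 up -0.0 | Fout -7.0 Fside -1.7 Fz -3.0 grip 0.244 t 7.80
```

```bash
python3 -m inch '[[0,0.002,0,0,0.01],[0,0.002,0,0,0.01],[0,0.002,0,0,0.01],[0,0.0015,0,0,0.01],[0,0.001,0,0,0.01]]'; python3 out.py
```

```text
time_s: 8.22
eef_pos: [529.7, -115.6, 133.3]
ee_rot: [0.022, 0.988, -0.151, -0.018]
force: [1.4, 7.4, -2.3]
grip_width: 0.25
out 20.4 side -0.0 up -0.1 | Fout -7.5 Fside -0.9 Fz -2.3 grip 0.250 t 8.22
```

```bash
python3 -m inch '[[0,0.0012,0,0,0.01],[0,0.001,0,0,0.01],[0,0.001,0,0,0.01],[0,0.0008,0,0,0.01],[0,0.0008,0,0,0.01]]'; python3 out.py; python3 - <<'E'
from h import *
i=capture("wrist"); cv2.imwrite("pics/w4.png",cv2.resize(i[170:350,200:440],None,fx=3.3,fy=3.3,interpolation=cv2.INTER_CUBIC))
cv2.imwrite("pics/s4.png",cv2.resize(capture("scene")[130:310,180:430],None,fx=3.2,fy=3.2,interpolation=cv2.INTER_CUBIC))
cv2.imwrite("pics/t4.png",cv2.resize(capture("top")[90:270,210:450],None,fx=3.3,fy=3.3,interpolation=cv2.INTER_CUBIC))
E
python3 out.py
```

```text
time_s: 8.63
eef_pos: [529.2, -117.2, 133.3]
ee_rot: [0.017, 0.988, -0.151, -0.017]
force: [1.3, 8.6, -1.7]
grip_width: 0.248
out 22.1 side -0.1 up -0.1 | Fout -8.6 Fside -1.4 Fz -1.7 grip 0.248 t 8.63
out 22.1 side -0.1 up -0.1 | Fout -8.1 Fside -1.3 Fz -1.3 grip 0.248 t 8.78
```

View pics/s4.png

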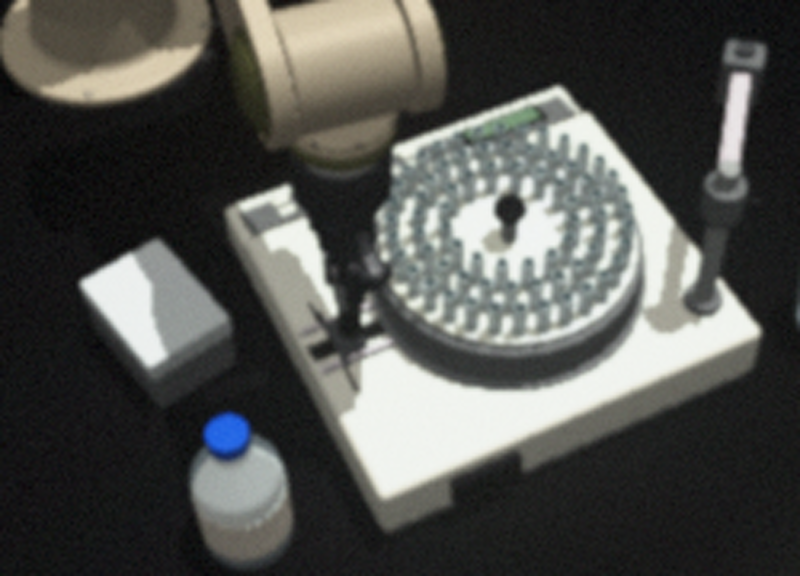

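View pics/w4.png

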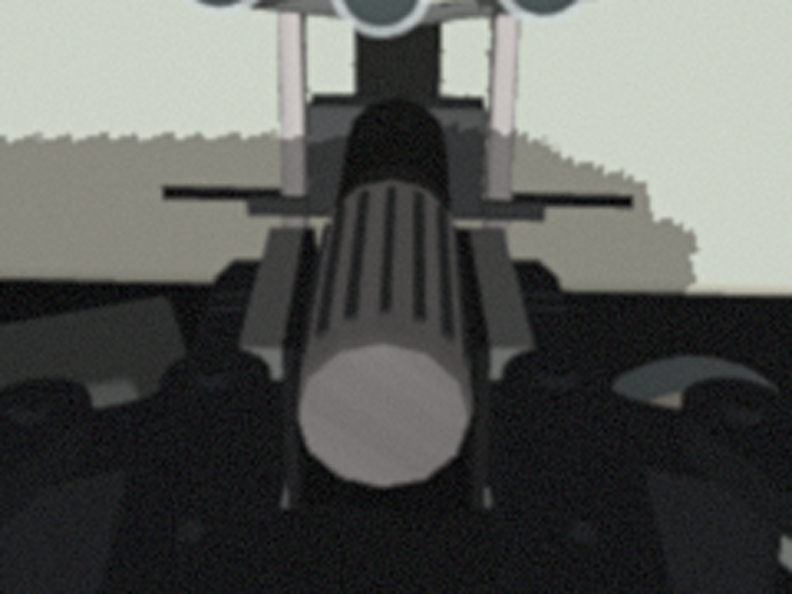

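```bash
python3 - <<'E'
from h import *
m=camera_model("wrist"); c=np.linalg.inv(np.array(m["camera_from_world"]))[:3,3]; print("cam",c)
u=lambda x,y:(200+x/3.3,170+y/3.3); a=np.array([-.305,-.952,0]); o=np.array([573.2,22.5,0])
for n,x,y,zs in(("lineL",180,192,(70,77)),("lineR",620,201,(70,77)),("edgeL",252,215,(80,)),("edgeR",541,219,(80,)),("barTopL",255,200,(80,)),("lineNearL",270,194,(70,77)),("lineNearR",520,199,(70,77)),("knobtop",385,416,(170,))):
    for z in zs: print(n,z,"out %.1f"%((ray(m,*u(x,y),z)-o)@a))
E
```

```text
cam [557.96120994 -41.6425001  272.19497698]
lineL 70 out 161.2
lineL 77 out 157.9
lineR 70 out 161.6
lineR 77 out 158.3
edgeL 80 out 161.4
edgeR 80 out 161.3
barTopL 80 out 158.0
lineNearL 70 out 161.3
lineNearL 77 out 158.0
lineNearR 70 out 161.5
lineNearR 77 out 158.2
knobtop 170 out 142.8
```

View pics/t4.png

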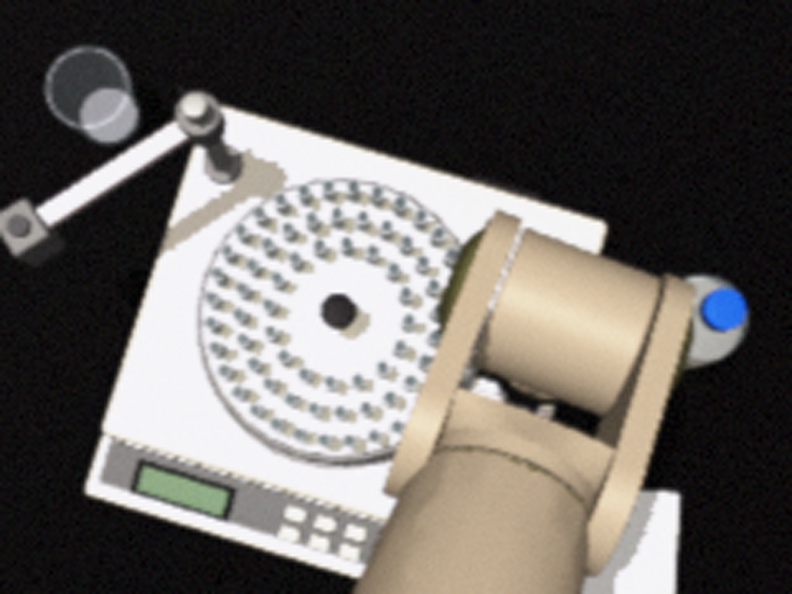

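```bash
python3 - <<'E'
from h import *
m=camera_model("top"); u=lambda x,y:(210+x/3.3,90+y/3.3)
h=ray(m,*u(20,226),228); q=ray(m,*u(196,107),240); d=h-q; print(h,q,np.hypot(*d[:2]),"bearing rel collector",np.arctan2(d[1],d[0])-2*np.pi+.31)
a=cv2.imread("pics/top0.png").astype(int); 
# rack turn: rotate-correlate rack patch before/after
b=capture("top").astype(int); cv2.imwrite("pics/t5.png",b.astype(np.uint8))
g=lambda i:cv2.warpPolar(cv2.GaussianBlur(i.mean(2).astype(np.float32),(3,3),0),(60,1440),tuple((proj(m,[573.2,22.5,155])[0]).tolist()),46,cv2.WARP_POLAR_LINEAR)
A,B=g(a)[:,20:42],g(b)[:,20:42]
for lo,hi in((840,1140),(360,600)):
    r=[(float(np.corrcoef(A[lo:hi].ravel(),B[lo+k:hi+k].ravel())[0,1]),k/4) for k in range(-40,41)]; print(max(r))
E
python3 out.py
```

```text
[629.19425237 244.85480826 228.        ] [709.91865104 119.29389308 240.        ] 149.2714706939416 bearing rel collector -3.8310139277478172
(0.9964958932885036, 0.0)
(0.973632655280222, 0.0)
out 22.2 side -0.0 up -0.1 | Fout -8.5 Fside -1.8 Fz -2.4 grip 0.249 t 8.83
```

```bash
python3 -c "from rig import finish_job; print(finish_job())"; python3 out.py
```

```text
the job is handed in; nothing more can be done
None
the job is handed in; nothing more can be done
```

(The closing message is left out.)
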